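# Rock the seesaw gate of a ball-sorting chute and release the balls

## Robot

A 7-joint arm with a two-finger parallel gripper is mounted at the origin on the work surface. World frame = base frame: x ahead of the robot, y to its left, z up, the work surface at z = 0. Lengths are in m, angles in rad, forces in N, time in s.
With the tool pointing down it reaches from about 0.425 to 0.825 m from the base axis. Payload 3.6 kg.
Tool frame: the origin (TCP) lies at the very end of the fingers, on their centre line; the grasp point (between the pads) lies 19 mm behind it; x points along the fingers, z is the direction in which the jaws open and shut, and the axes are right-handed (so a half turn about x gives the same grasp; the last joint's range is limited). The gripper opens to 85 mm and grips with 20 to 120 N. Pads are 22 mm wide; open, the fingers measure 114 mm over their backs; the gripper's body (76 mm by 85 mm) begins 54 mm behind the grasp point. The pads swing forward as they close: fully open they stand 13 mm farther back than shut.
Start: joints at [1.282, 0.615, -0.013, 1.423, 0.008, 1.103, -0.04], TCP at [0.169, -0.628, 0.231] pointing down, gripper open.
Joint ranges: [-3.12, 3.12], [-0.3, 2.06], [-1.34, 1.32], [0.26, 2.42], [-1.36, 4.5], [0.01, 1.98], [-2.84, 2.84]. Speed limits (rad/s): [2.79, 2.79, 3.14, 3.14, 3.14, 3.14, 3.14].

## Interface

Orientations are given as a unit quaternion [x, y, z, w].
In Python, from bench import env gives the robot as it stands. The module is installed in compiled form; this text tells all that it offers.
- The arm moves only by the tool jog_arm, never from a script. Its argument "targets" is a list of rows, each an object with "delta_pos": the shift along the world's x, y, z in mm, a list of three; "turn": the turn about the world's z in degrees; "claw": the finger opening in mm, from 0 to 85.4. In form: [{"delta_pos": [dx, dy, dz], "turn": turn, "claw": claw}, ...]. A call has 1 to 12 rows; each row is the pose to reach, as a shift and turn from the pose commanded when the call began; what a row does not reach only later rows make up. A row lasts 1/12 s, in which the tool goes at most 41.7 mm and 7.16 degrees, less where a joint would pass 70% of its speed; a pose out of reach is approached as far as the arm can. A call with a gripper value outside its range is refused whole. The fingers move at their own pace and stop on an object; the grip force is fixed at half the most. Time passes only in rows, so rows that repeat a pose let the fingers close. It gives the time, the measured TCP pose, the force and the opening at its end, in the units of the state.
- env.state(): the state, without advancing time (a new reading comes with each control period).
- env.snapshot(name): name is "scene" or "side" or "wrist"; returns the picture (480x640x3 uint8, red, green, blue); there is no depth.
- env.get_calibration(name): a dict with "fx", "fy", "cx", "cy" (pixels), "dist_coeffs" ([k1, k2, p1, p2, k3] as OpenCV has them; the pictures are not rectified), "xyz" and "rotation" of the camera in the world. Camera axes: x right, y up, looking along -z (the intrinsics and any distortion apply to the point x, -y, -z); pixel columns grow to the right and rows downward; lengths in m; the calibration is good to about 2 mm. A picture is of the moment at which its call begins: read the wrist's pose just before it. get_calibration takes no time and is no camera call; for the wrist camera it gives the pose at the moment of the call.
- env.hand_in(): hands the job in, once; it reports no verdict.
The state is a dict: "time": time; "joint_pos": joint angles; "qd": joint speeds; "effort": joint torques, N m; "position": TCP position; "ee_rot": TCP orientation; "ft_force": force on the tool from outside, world axes, zero at the start; "ft_torque": the same for the moment, N m; "gripper_width": finger opening in m.
Only numpy, scipy, OpenCV 4.12 (cv2) and the standard library are available. Lean on these libraries where they do the work, as an engineer would, in place of code of your own. Each camera call takes 0.05 s, during which the arm holds its last target. There are 200 camera calls.

## Task

The seesaw gate below the feed chute is tipped towards one of the two outlet chutes. With a fingertip, rock it over its pivot so that it rests tipped towards the other outlet, then push the feed shutter fully in by its button so that all four steel balls run down that other chute and come to rest in its tray. Pick nothing up, let the balls run without touching them, and leave the two trays and the other things lying about where they are.

Things in the scene. Friction and masses are not known exactly. Their poses are not given: they have to be found in the camera images.
- station: Fixed ball-sorting station on a black optical breadboard 375 x 590 x 12 mm: sloping feed chute, seesaw gate, two outlet chutes, rail post. Origin at table height straight below the gate's pivot; x horizontal, from the gate towards the feed chute's high end (away from the robot at yaw 0), y left, z up. Gate axle along x at z 100. Outlet chutes run outwards along y from 62 to 190, rims at z 93 falling to 63.
- baffle_top (a point): Middle of the top edge of the dark upright plate (baffle) in front of the gate's middle: 6 mm thick, 56 mm wide along station y, its top 155 mm above the table. Fixed.
- feed_lip (a point): Middle of the floor of the feed chute at its low end, over the gate, 131 mm above the table. The chute is 28 mm wide with walls 10 mm high and rises at 0.21 rad along station +x to a height of 180 mm, 230 mm away. Fixed.
- probe_top (a point): Top of the upright steel fibre probe (14 mm across, from 310 down to 204 mm above the table) over the feed chute. It hangs from a clamp bar, 22 mm high, at 258 mm height that runs along station y from 65 mm right to 120 mm left of it, to a 30 mm square aluminium rail post, 292 mm high, 30 mm farther along x and 100 mm to the left. Fixed.
- gate (a joint): Seesaw gate: aluminium channel 170 mm long (along station y), 38 wide, on an axle under its middle. Radians, stops at -0.24 and +0.24; starts at either stop. Positive: left (+y) end up, balls run to the right outlet; negative: to the left. A brass weight on a stem in front of the baffle makes it top-heavy: past level it falls to the stop and stays. Under 1 N on the raised tab tips it.
- gate_tab_left (a point): Centre of the top face of the finger tab at the gate's left (+y) end: a flat aluminium flange 34 mm (x) by 36 mm (y), 3 mm thick, on the side towards the robot; 65 mm from the axle. About 138 mm above the table when raised and 107 mm when down: 31 mm of travel, nothing above it.
- gate_tab_right (a point): The same on the tab at the gate's right (-y) end.
- shutter (a joint): The feed shutter, a steel slide bar lying across the feed chute, whose blade holds back the balls. Metres: about 0 shut, 0.030 fully in (open; the blade is then out of the ball track). It moves along station +y, slides with 1 to 2 N and stays where it is left.
- shutter_button (a point): Centre of the outer face of the shutter's push button: an aluminium disc 20 mm across and 10 mm thick on the bar's right (-y) end, its face looking along station -y, about 175 mm above the table and free in front, above and below. Push it along station +y by 30 mm. The nearest fixed part behind it is a guide block whose outer face is 26 mm to the right of the chute's middle.
- tray_left: Grey open catch tray, 105 (x) x 110 (y) x 30 mm high, 3 mm walls, loose on the board under the left (+y) outlet. Origin: centre of its underside.
- tray_right: The same tray under the right (-y) outlet.
- ball1: Polished steel ball, 20 mm across, 33 g, number 1 from the shutter in the feed chute's queue of four. Origin: its centre. They roll by themselves once the shutter is open and reach the tray within about 3 s.
- ball2: Polished steel ball, 20 mm across, 33 g, number 2 from the shutter in the feed chute's queue of four. Origin: its centre. They roll by themselves once the shutter is open and reach the tray within about 3 s.
- ball3: Polished steel ball, 20 mm across, 33 g, number 3 from the shutter in the feed chute's queue of four. Origin: its centre. They roll by themselves once the shutter is open and reach the tray within about 3 s.
- ball4: Polished steel ball, 20 mm across, 33 g, number 4 from the shutter in the feed chute's queue of four. Origin: its centre. They roll by themselves once the shutter is open and reach the tray within about 3 s.
- lens_mount: Bystander: lens in a dark round mount on a short post and disc foot, 38 mm across, 79 mm high; origin under its foot.
- post_holder: Bystander: aluminium post holder, 25 mm tube on a 40 mm square foot, 53 mm high; origin under its foot.
- screw_jar: Bystander: glass jar with a black cap, 42 mm across, 50 mm high; origin under it.
- lens_ring: Bystander: aluminium lens ring, 31 mm across, 10 mm high, lying flat; origin under its centre.
- driver: Bystander: screwdriver with a black handle, 150 mm long, lying on the board; origin under its middle.
- optic_box: Bystander: white plastic box for optics, 55 x 55 x 28 mm, lying on the board in front of the gate; origin under its centre.
There are look-alikes about, which are no part of the job. What is shaped like the tray_left but green is not meant. What is shaped like the tray_right but pink is not meant.

How it is judged:
On the way, in this order (a step that is already met when the one before it is completed fails the run):
1. the gate has been rocked over and rests at its other stop (distance of gate_tab_left from where it was at the start of the episode above 0.02 m and (value of joint gate below -0.2 rad or value of joint gate above 0.2 rad)), for 0.2 s.
2. the feed shutter is pushed fully in (value of joint shutter above 0.026 m), for 0.2 s.
At the end, for the whole second after the job is handed in: The gate rests at the stop opposite to the one it started on (more than 0.2 rad to that side), the shutter is in by more than 26 mm, and all four balls lie at rest (under 0.05 m/s) on the floor of the tray that this side feeds (distance of gate_tab_left from where it was at the start of the episode above 0.02 m and value of joint shutter above 0.026 m and linear speed of each of ball1, ball2, ball3, ball4 below 0.05 m/s and ((value of joint gate above 0.2 rad and x of ball1 in the frame of tray_right between -0.05 and 0.05 m and y of ball1 in the frame of tray_right between -0.0525 and 0.0525 m and z of each of ball1, ball2, ball3, ball4 in the frame of tray_right below 0.025 m and x of ball2 in the frame of tray_right between -0.05 and 0.05 m and y of ball2 in the frame of tray_right between -0.0525 and 0.0525 m and x of ball3 in the frame of tray_right between -0.05 and 0.05 m and y of ball3 in the frame of tray_right between -0.0525 and 0.0525 m and x of ball4 in the frame of tray_right between -0.05 and 0.05 m and y of ball4 in the frame of tray_right between -0.0525 and 0.0525 m) or (value of joint gate below -0.2 rad and x of ball1 in the frame of tray_left between -0.05 and 0.05 m and y of ball1 in the frame of tray_left between -0.0525 and 0.0525 m and z of each of ball1, ball2, ball3, ball4 in the frame of tray_left below 0.025 m and x of ball2 in the frame of tray_left between -0.05 and 0.05 m and y of ball2 in the frame of tray_left between -0.0525 and 0.0525 m and x of ball3 in the frame of tray_left between -0.05 and 0.05 m and y of ball3 in the frame of tray_left between -0.0525 and 0.0525 m and x of ball4 in the frame of tray_left between -0.05 and 0.05 m and y of ball4 in the frame of tray_left between -0.0525 and 0.0525 m))); the robot touches nothing.
It fails at once if the robot touches a ball (contact force between any of the fingers, the arm and ball1 above 0.2 N or contact force between any of the fingers, the arm and ball2 above 0.2 N or contact force between any of the fingers, the arm and ball3 above 0.2 N or contact force between any of the fingers, the arm and ball4 above 0.2 N).
It fails at once if a tray is shifted by more than 30 mm or lifted (distance of any of tray_left, tray_right from where it was at the start of the episode above 0.03 m).
It fails at once if a bystander is shifted by more than 30 mm, lifted or knocked over (distance of any of lens_mount, post_holder, screw_jar, lens_ring, driver, optic_box from where it was at the start of the episode above 0.03 m or angle between any of lens_mount, post_holder, screw_jar's own z axis and vertical above 0.5 rad).
It also fails if it takes over 42 s, if anything falls off the work surface, if the arm or the gripper's body presses on something with over 40 N, if the wrist force passes 120 N, or if a joint passes its speed limit or range.

## Working session

There is one attempt and no reset: what is moved stays moved. The work goes in short steps, Python scripts to look and compute and a tool call to move; the robot and the scene stay as the last step left them, time stands still between calls to the robot, and variables do not carry over. Pictures are saved under pics/ and viewed, about 8 in all and at most 12, crops included, and the job is handed in when it is done.

Besides the shell and the picture viewer there is one more tool, called as a command line: name --argument value ..., lists and objects as JSON in quotes. jog_arm: Moves the arm, as the interface text tells. Its arguments: {"type":"object","properties":{"targets":{"type":"array","items":{"type":"object","properties":{"delta_pos":{"type":"array","items":{"type":"number"}},"turn":{"type":"number"},"claw":{"type":"number"}}}}},"required":["targets"]}

```bash
mkdir -p pics; cat > h.py <<'E'
import numpy as np, cv2
from bench import env
def R_of(c):
    r=np.array(c["rotation"],float)
    if r.shape==(3,3): return r
    from scipy.spatial.transform import Rotation
    return Rotation.from_quat(r).as_matrix()
def K_of(c): return np.array([[c["fx"],0,c["cx"]],[0,c["fy"],c["cy"]],[0,0,1.]])
def ray(c,uv):
    p=cv2.undistortPoints(np.array([[uv]],float),K_of(c),np.array(c["dist_coeffs"],float))[0,0]
    d=R_of(c)@np.array([p[0],-p[1],-1.]); return np.array(c["xyz"],float),d/np.linalg.norm(d)
def onz(c,uv,z):
    o,d=ray(c,uv); return o+d*(z-o[2])/d[2]
def tri(c1,uv1,c2,uv2):
    o1,d1=ray(c1,uv1);o2,d2=ray(c2,uv2)
    t=np.linalg.lstsq(np.stack([d1,-d2],1),o2-o1,rcond=None)[0]
    a,b=o1+t[0]*d1,o2+t[1]*d2; return (a+b)/2,np.linalg.norm(a-b)
def proj(c,P):
    q=(np.atleast_2d(P)-np.array(c["xyz"]))@R_of(c); q=q*[1,-1,-1]
    return cv2.projectPoints(q,np.zeros(3),np.zeros(3),K_of(c),np.array(c["dist_coeffs"],float))[0][:,0]
E
python3 - <<'E'
from h import *
for n in ("scene","side"):
    im=env.snapshot(n); cv2.imwrite(f"pics/{n}0.png",im[:,:,::-1]); c=env.get_calibration(n); print(n,c)
s=env.state(); print(s)
E
```

```text
scene {'fx': 514.2897726617553, 'fy': 514.2897726617553, 'cx': 313.2197645803015, 'cy': 235.86904179191941, 'dist_coeffs': array([-0.07832702,  0.        ,  0.        ,  0.        ,  0.        ]), 'xyz': array([ 1.52689909, -0.13630427,  0.85370476]), 'rotation': array([0.33708469, 0.31371081, 0.60187368, 0.65246265])}
side {'fx': 484.6938146610779, 'fy': 484.6938146610779, 'cx': 315.17250339732664, 'cy': 239.05824971178905, 'dist_coeffs': array([-0.01226633,  0.        ,  0.        ,  0.        ,  0.        ]), 'xyz': array([ 0.15046886, -0.49537672,  0.94449834]), 'rotation': array([ 0.31394385, -0.13522045, -0.3930836 ,  0.8536041 ])}
{'time': 0.1, 'joint_pos': array([ 1.28148699,  0.61584658, -0.01261424,  1.4247337 ,  0.00807583,
        1.10338374, -0.04044375]), 'qd': array([-0.00156645, -0.0034843 ,  0.00079439, -0.00251772, -0.00120841,
       -0.00032015,  0.00277787]), 'effort': array([ 8.63431796e-04, -4.70386255e+01,  2.60044942e-01, -1.71571934e+01,
        1.00937969e-02,  5.88206167e-03,  1.09105463e-05]), 'position': array([ 0.16870665, -0.6270209 ,  0.23023998]), 'ee_rot': array([ 0.43067023,  0.56185774, -0.42967618,  0.560551  ]), 'ft_force': array([-0.37893607,  0.49047356, -0.09606757]), 'ft_torque': array([ 0.03077953, -0.0019208 , -0.03925325]), 'gripper_width': 0.08545243155608866}
```

View pics/scene0.png

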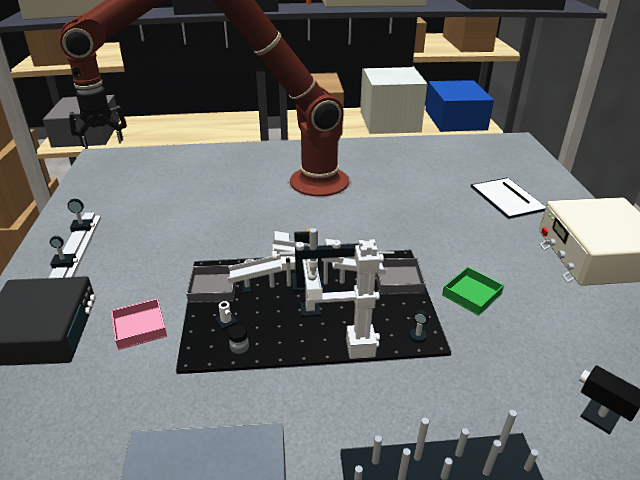

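View pics/side0.png

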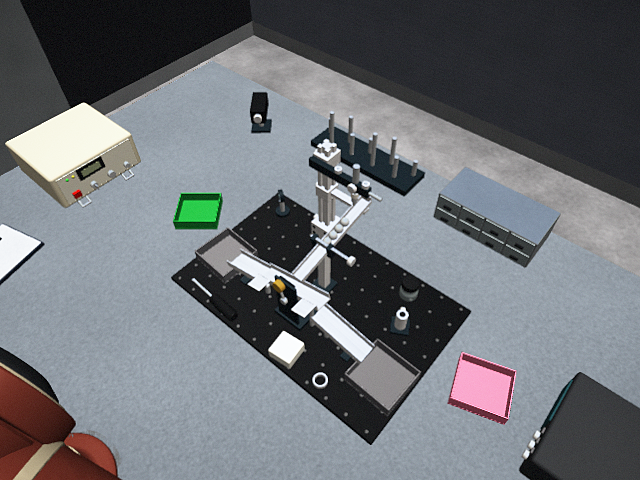

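```bash
python3 - <<'E'
from h import *
cs,cd=env.get_calibration("scene"),env.get_calibration("side")
for c,l in ((cs,[(178,370),(450,353),(410,250),(193,262)]),(cd,[(372,443),(470,312),(257,196),(172,278)])):
    P=np.array([onz(c,p,.012) for p in l]); print(P.round(3).tolist(), P.mean(0).round(3), np.linalg.norm(P-np.roll(P,-1,0),axis=1).round(3))
a=cv2.imread("pics/side0.png")[170:350,220:400]; a=cv2.resize(a,None,fx=3.3,fy=3.3,interpolation=cv2.INTER_CUBIC)
cv2.imwrite("pics/side_c.png",a)
b=cv2.imread("pics/scene0.png")[220:370,180:430]; b=cv2.resize(b,None,fx=3.2,fy=3.2,interpolation=cv2.INTER_CUBIC)
cv2.imwrite("pics/scene_c.png",b)
E
```

```text
[[0.798, -0.366, 0.012], [0.798, 0.215, 0.012], [0.425, 0.214, 0.012], [0.429, -0.374, 0.012]] [ 0.613 -0.078  0.012] [0.58  0.374 0.588 0.369]
[[0.426, -0.376, 0.012], [0.793, -0.374, 0.012], [0.745, 0.249, 0.012], [0.422, 0.208, 0.012]] [ 0.597 -0.073  0.012] [0.367 0.624 0.326 0.585]
```

View pics/side_c.png

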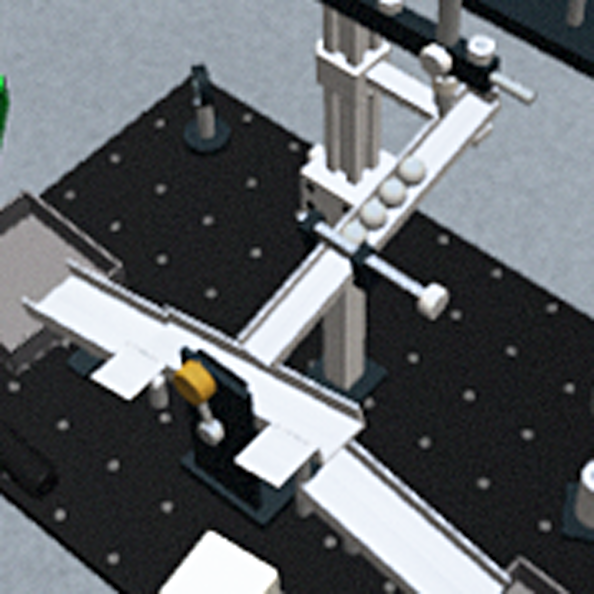

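View pics/scene_c.png

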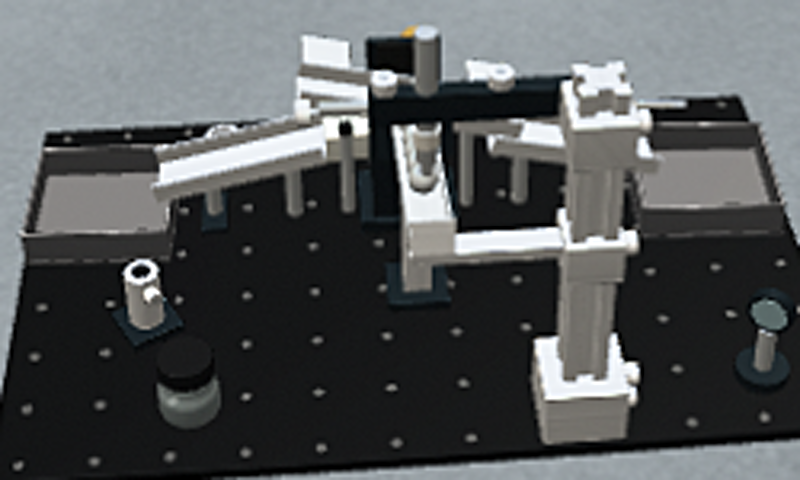

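```bash
python3 - <<'E'
from h import *
cs,cd=env.get_calibration("scene"),env.get_calibration("side")
f=lambda u,v:(220+u/3.3,170+v/3.3); g=lambda u,v:(180+u/3.2,220+v/3.2)
print("tabR side",onz(cd,f(275,455),.138),"scene",onz(cs,g(325,50),.138),tri(cd,f(275,455),cs,g(325,50)))
print("tabR corners",[onz(cd,f(*p),.138).round(3).tolist() for p in ((268,424),(313,449),(281,487),(235,461))])
print("tabL side",onz(cd,f(126,371),.107))
B=onz(cd,f(428,302),.175);print("button",B, "in scene crop",(proj(cs,B)-[180,220])*3.2)
print("balls",[onz(cd,f(*p),z).round(3).tolist() for p,z in (((355,237),.185),((413,170),.195))])
print("probe", tri(cd,(362,184),cs,g(427,35)))
print("baffle corners side",[onz(cd,f(*p),.155).round(3).tolist() for p in ((183,350),(250,385))])
print("brass",onz(cd,f(195,382),.16))
print("box",onz(cd,(287,346),.028))
print("lip",[onz(cd,f(*p),.131).round(3).tolist() for p in ((240,340),(270,362))])
print("dark tip",onz(cs,g(345,128),.12))
s=env.state();from scipy.spatial.transform import Rotation as Ro;print(Ro.from_quat(s["ee_rot"]).as_matrix().round(3).tolist())
E
```

```text
tabR side [ 0.50653471 -0.13971474  0.138     ] scene [ 0.50647865 -0.13520664  0.138     ] (array([ 0.50672105, -0.13714021,  0.13719894]), np.float64(0.004181694123747109))
tabR corners [[0.52, -0.122, 0.138], [0.524, -0.154, 0.138], [0.493, -0.157, 0.138], [0.488, -0.125, 0.138]]
tabL side [ 0.50530933 -0.01200384  0.107     ]
button [ 0.630308   -0.15471763  0.175     ] in scene crop [[299.42289097 111.21011414]]
balls [[0.635, -0.094, 0.185], [0.694, -0.092, 0.195]]
probe (array([ 0.72462915, -0.08881215,  0.29027752]), np.float64(0.03184182258665845))
baffle corners side [[0.518, -0.055, 0.155], [0.526, -0.103, 0.155]]
brass [ 0.5037728  -0.07955368  0.16      ]
box [ 0.4638409  -0.12703314  0.028     ]
lip [[0.558, -0.064, 0.131], [0.558, -0.089, 0.131]]
dark tip [ 0.58056502 -0.12350839  0.12      ]
[[-0.001, 0.966, 0.26], [0.002, 0.26, -0.966], [-1.0, -0.0, -0.002]]
```

The gate's right tab is the raised one (side pixel about 303,308), at about (0.506, -0.138, 0.138). The brass weight leans left, so I'll press the right tab. The real trays are the grey ones on the board, at side pixels (225,253) and (382,376). The green one at (198,210) and the pink one at (483,387) are decoys off the board. I'm moving the arm closer with the fingers closed.

jog_arm --targets '[{"delta_pos": [15, 22, 5], "turn": 6, "claw": 0}, {"delta_pos": [35, 51, 10], "turn": 12, "claw": 0}, {"delta_pos": [55, 80, 15], "turn": 18, "claw": 0}, {"delta_pos": [75, 109, 19], "turn": 25, "claw": 0}, {"delta_pos": [95, 138, 19], "turn": 31, "claw": 0}, {"delta_pos": [115, 167, 19], "turn": 37, "claw": 0}, {"delta_pos": [135, 196, 19], "turn": 44, "claw": 0}, {"delta_pos": [155, 225, 19], "turn": 50, "claw": 0}, {"delta_pos": [175, 254, 19], "turn": 56, "claw": 0}, {"delta_pos": [195, 283, 19], "turn": 63, "claw": 0}, {"delta_pos": [215, 312, 19], "turn": 69, "claw": 0}, {"delta_pos": [235, 340, 19], "turn": 75, "claw": 0}]'

```text
time: 1.1
position: [0.4042, -0.2859, 0.2501]
ee_rot: [-0.002, 0.707, 0.002, 0.707]
ft_force: [0.6, -0.7, 0.3]
gripper_width: 0.0001
```

```bash
python3 - <<'E'
from h import *
from scipy.spatial.transform import Rotation as Ro
cs,cd=env.get_calibration("scene"),env.get_calibration("side")
f=lambda u,v:(220+u/3.3,170+v/3.3); g=lambda u,v:(180+u/3.2,220+v/3.2)
print("brass",tri(cd,f(195,380),cs,g(410,33)))
print("button",tri(cd,f(433,302),cs,g(303,108)))
print("probe top",onz(cs,g(427,35),.31))
s=env.state(); print(s["position"],s["gripper_width"],Ro.from_quat(s["ee_rot"]).as_matrix().round(3).tolist())
w=env.get_calibration("wrist"); print(w["xyz"],R_of(w).round(2).tolist(),w["fx"])
cv2.imwrite("pics/w1.png",env.snapshot("wrist")[:,:,::-1])
E
```

```text
brass (array([ 0.50892002, -0.0720896 ,  0.15079975]), np.float64(0.0028719939812224655))
button (array([ 0.63096322, -0.15482145,  0.17682576]), np.float64(0.005685441551080742))
probe top [ 0.74150759 -0.07588659  0.31      ]
[ 0.40421467 -0.28587638  0.25011825] 5.177827916067157e-05 [[-0.001, -0.006, 1.0], [0.0, 1.0, 0.006], [-1.0, 0.0, -0.001]]
[ 0.40475473 -0.21008927  0.39344703] [[1.0, -0.01, 0.0], [0.01, 0.96, 0.29], [-0.0, -0.29, 0.96]] 402.04263787096824
```

View pics/w1.png

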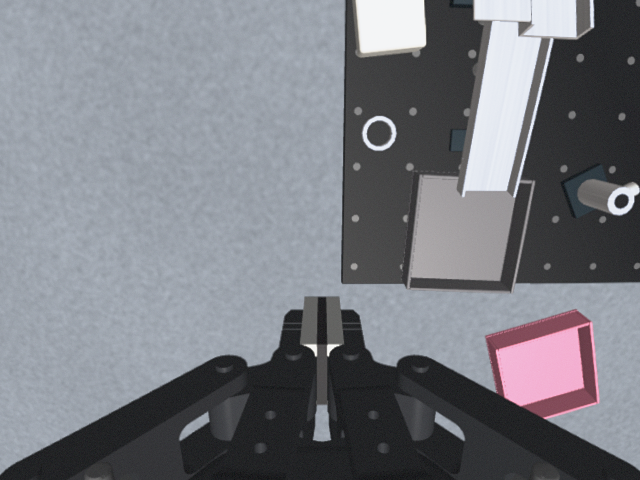

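The wrist picture shows closed fingers with the jaws along x. The right tray and outlet are at (465,235) and (505,110), clear of the hand. Next I move above the right tab and press.

jog_arm --targets '[{"delta_pos": [20, 28, -10], "turn": 0, "claw": 0}, {"delta_pos": [40, 56, -20], "turn": 0, "claw": 0}, {"delta_pos": [60, 85, -35], "turn": 0, "claw": 0}, {"delta_pos": [80, 113, -50], "turn": 0, "claw": 0}, {"delta_pos": [99, 142, -70], "turn": 0, "claw": 0}, {"delta_pos": [99, 142, -85], "turn": 0, "claw": 0}, {"delta_pos": [99, 142, -95], "turn": 0, "claw": 0}, {"delta_pos": [99, 142, -103], "turn": 0, "claw": 0}, {"delta_pos": [99, 142, -103], "turn": 0, "claw": 0}]'

```text
time: 1.9
position: [0.501, -0.1472, 0.1456]
ee_rot: [0.0, 0.709, -0.001, 0.706]
ft_force: [-1.3, -1.0, 0.4]
gripper_width: 0.0001
```

```bash
python3 - <<'E'
from h import *
s=env.state(); print(s["position"],s["ft_force"])
a=env.snapshot("side")[:,:,::-1]; w=env.snapshot("wrist")[:,:,::-1]
a=cv2.resize(a[200:380,200:400],None,fx=2,fy=2); w=cv2.resize(w[60:420,100:500],(400,360))
cv2.imwrite("pics/p2.png",np.hstack([a,w]))
E
```

```text
[ 0.50104844 -0.14717274  0.14558128] [-1.34706007 -1.03477984  0.41142996]
```

View pics/p2.png

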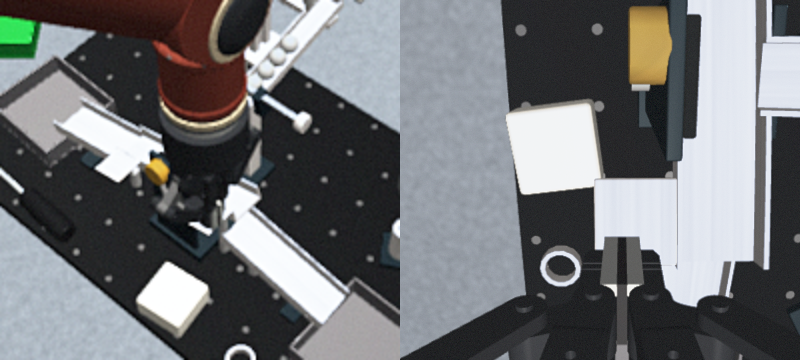

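The left half shows the hand over the right tab. In the right half the fingertip at (622,237) sits over the tab's outer part (594–678, 178–267). I'll shift 10 mm inward and press.

jog_arm --targets '[{"delta_pos": [4, 9, 0], "turn": 0, "claw": 0}, {"delta_pos": [4, 9, 0], "turn": 0, "claw": 0}, {"delta_pos": [4, 9, -5], "turn": 0, "claw": 0}, {"delta_pos": [4, 9, -10], "turn": 0, "claw": 0}, {"delta_pos": [4, 9, -15], "turn": 0, "claw": 0}, {"delta_pos": [4, 9, -20], "turn": 0, "claw": 0}, {"delta_pos": [4, 9, -25], "turn": 0, "claw": 0}, {"delta_pos": [4, 9, -30], "turn": 0, "claw": 0}, {"delta_pos": [4, 9, -34], "turn": 0, "claw": 0}, {"delta_pos": [4, 9, -34], "turn": 0, "claw": 0}, {"delta_pos": [4, 9, -34], "turn": 0, "claw": 0}]'

```text
time: 2.92
position: [0.5067, -0.1366, 0.1129]
ee_rot: [-0.0, 0.707, 0.001, 0.707]
ft_force: [0.2, -0.0, 0.2]
gripper_width: 0.0003
```

jog_arm --targets '[{"delta_pos": [0, 0, 0], "turn": 0, "claw": 0}, {"delta_pos": [0, 0, 10], "turn": 0, "claw": 0}, {"delta_pos": [0, 0, 25], "turn": 0, "claw": 0}, {"delta_pos": [0, 0, 45], "turn": 0, "claw": 0}, {"delta_pos": [0, -20, 65], "turn": 0, "claw": 0}, {"delta_pos": [0, -45, 85], "turn": 0, "claw": 0}, {"delta_pos": [0, -70, 95], "turn": 0, "claw": 0}, {"delta_pos": [0, -95, 95], "turn": 0, "claw": 0}, {"delta_pos": [0, -95, 95], "turn": 0, "claw": 0}]'

```text
time: 3.67
position: [0.5064, -0.2393, 0.21]
ee_rot: [0.001, 0.706, -0.005, 0.708]
ft_force: [-0.3, -1.5, -0.5]
gripper_width: 0.0003
```

```bash
python3 - <<'E'
from h import *
s=env.state(); print(s["position"],s["ft_force"])
a=env.snapshot("side")[:,:,::-1]; w=env.snapshot("wrist")[:,:,::-1]; c=env.get_calibration("wrist")
cv2.imwrite("pics/w3full.png",w); cv2.imwrite("pics/s3full.png",a)
print(proj(c,np.array([[.506,-.138,.107],[.63,-.157,.175],s["position"]])))
a=cv2.resize(a[180:360,220:400],(400,400)); w=cv2.resize(w,(400,300)); w=np.vstack([w,np.zeros((100,400,3),np.uint8)])
cv2.imwrite("pics/p3.png",np.hstack([a,w]))
E
```

```text
[ 0.5063596  -0.23925057  0.21002998] [-0.3036638  -1.4642378  -0.48132543]
[[319.10565012  84.22307302]
 [601.0589202  121.94098755]
 [319.30432384 333.26770264]]
```

View pics/p3.png

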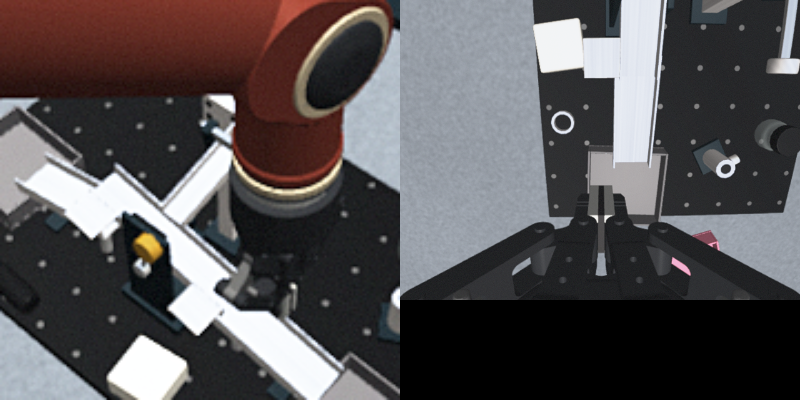

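The gate now rests tipped right: the weight leans right at (148,248) and the right tab is down at (197,310). The button shows in the wrist view at full-image pixel (613,106–117), which puts its face near (0.635, -0.155, 0.175). Next I go beside it.

jog_arm --targets '[{"delta_pos": [25, 0, 2], "turn": 0, "claw": 0}, {"delta_pos": [55, 5, 2], "turn": 0, "claw": 0}, {"delta_pos": [85, 10, 2], "turn": 0, "claw": 0}, {"delta_pos": [110, 15, 2], "turn": 0, "claw": 0}, {"delta_pos": [127, 20, 2], "turn": 0, "claw": 0}, {"delta_pos": [127, 25, -10], "turn": 0, "claw": 0}, {"delta_pos": [127, 25, -25], "turn": 0, "claw": 0}, {"delta_pos": [127, 30, -40], "turn": 0, "claw": 0}, {"delta_pos": [127, 35, -49], "turn": 0, "claw": 0}, {"delta_pos": [127, 40, -49], "turn": 0, "claw": 0}, {"delta_pos": [127, 40, -49], "turn": 0, "claw": 0}]'

```text
time: 4.68
position: [0.6341, -0.1883, 0.1594]
ee_rot: [-0.001, 0.707, 0.003, 0.707]
ft_force: [0.6, 0.7, 0.5]
gripper_width: 0.0002
```

```bash
python3 - <<'E'
from h import *
s=env.state(); print(s["position"],s["ft_force"])
a=env.snapshot("side")[:,:,::-1]; w=env.snapshot("wrist")[:,:,::-1]
a=cv2.resize(a[160:360,220:420],(400,400)); w=cv2.resize(w[100:420,160:480],(400,400))
cv2.imwrite("pics/p4.png",np.hstack([a,w]))
E
```

```text
[ 0.63405067 -0.18833802  0.15944362] [0.59172378 0.6563969  0.54917469]
```

View pics/p4.png

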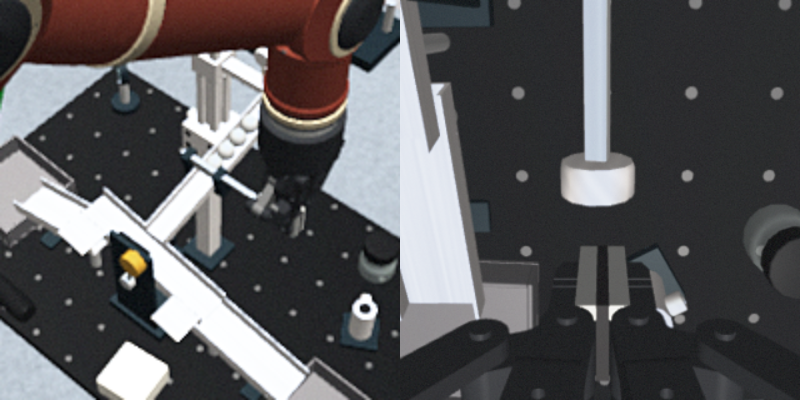

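The fingertip at (602,250) lines up with the button at (597,180), about 15 mm short of it. I'm pushing along +y.

jog_arm --targets '[{"delta_pos": [-1, 6, -3], "turn": 0, "claw": 0}, {"delta_pos": [-1, 12, -3], "turn": 0, "claw": 0}, {"delta_pos": [-1, 17, -3], "turn": 0, "claw": 0}, {"delta_pos": [-1, 22, -3], "turn": 0, "claw": 0}, {"delta_pos": [-1, 27, -3], "turn": 0, "claw": 0}, {"delta_pos": [-1, 32, -3], "turn": 0, "claw": 0}, {"delta_pos": [-1, 37, -3], "turn": 0, "claw": 0}, {"delta_pos": [-1, 42, -3], "turn": 0, "claw": 0}, {"delta_pos": [-1, 46, -3], "turn": 0, "claw": 0}, {"delta_pos": [-1, 50, -3], "turn": 0, "claw": 0}, {"delta_pos": [-1, 53, -3], "turn": 0, "claw": 0}, {"delta_pos": [-1, 53, -3], "turn": 0, "claw": 0}]'

```text
time: 5.78
position: [0.6329, -0.1407, 0.1564]
ee_rot: [-0.001, 0.707, -0.001, 0.707]
ft_force: [0.7, -4.0, 1.7]
gripper_width: -0.0001
```

```bash
python3 - <<'E'
from h import *
s=env.state(); print(s["position"],s["ft_force"])
a=env.snapshot("side")[:,:,::-1]; w=env.snapshot("wrist")[:,:,::-1]
a=cv2.resize(a[160:360,220:420],(400,400)); w=cv2.resize(w[100:420,160:480],(400,400))
cv2.imwrite("pics/p5.png",np.hstack([a,w]))
E
```

```text
[ 0.63287818 -0.14071475  0.15638889] [ 0.65878596 -4.04038747  1.6987745 ]
```

View pics/p5.png

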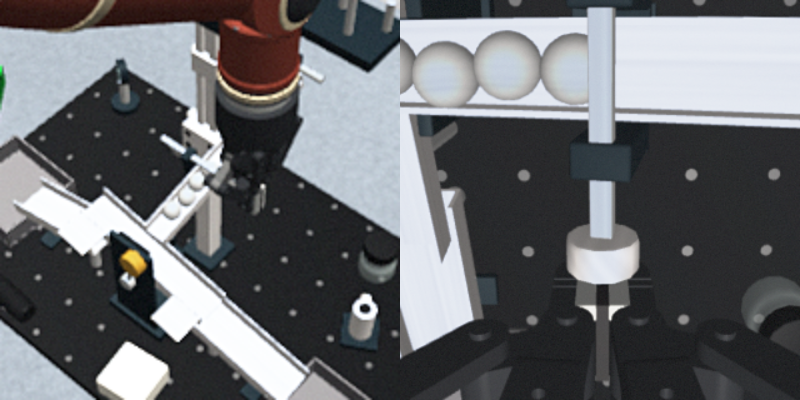

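The balls are already rolling past the open blade (left half 170–200, 180–210). I'll push a few mm more to be sure of the full stroke.

jog_arm --targets '[{"delta_pos": [0, 3, 0], "turn": 0, "claw": 0}, {"delta_pos": [0, 6, 0], "turn": 0, "claw": 0}, {"delta_pos": [0, 8, 0], "turn": 0, "claw": 0}, {"delta_pos": [0, 8, 0], "turn": 0, "claw": 0}, {"delta_pos": [0, 8, 0], "turn": 0, "claw": 0}]'

```text
time: 6.3
position: [0.6328, -0.1407, 0.1566]
ee_rot: [-0.003, 0.707, -0.007, 0.707]
ft_force: [0.7, -13.0, 1.5]
gripper_width: 0.0001
```

The shutter is against its end stop: the force rose to 13 N with no further travel. I'll back off, retreat and check.

jog_arm --targets '[{"delta_pos": [0, -12, 0], "turn": 0, "claw": 0}, {"delta_pos": [0, -30, 0], "turn": 0, "claw": 0}, {"delta_pos": [0, -50, 0], "turn": 0, "claw": 0}, {"delta_pos": [0, -70, 20], "turn": 0, "claw": 0}, {"delta_pos": [0, -95, 45], "turn": 0, "claw": 0}, {"delta_pos": [-15, -125, 65], "turn": 0, "claw": 0}, {"delta_pos": [-35, -150, 80], "turn": 0, "claw": 0}, {"delta_pos": [-60, -175, 90], "turn": 0, "claw": 0}, {"delta_pos": [-85, -200, 90], "turn": 0, "claw": 0}, {"delta_pos": [-110, -225, 90], "turn": 0, "claw": 0}, {"delta_pos": [-135, -245, 90], "turn": 0, "claw": 0}, {"delta_pos": [-150, -260, 90], "turn": 0, "claw": 0}]'

```text
time: 7.3
position: [0.4803, -0.3917, 0.2459]
ee_rot: [0.001, 0.708, 0.0, 0.707]
ft_force: [-0.0, -0.4, 0.5]
gripper_width: 0.0001
```

jog_arm --targets '[{"delta_pos": [-10, -15, 0], "turn": 0, "claw": 0}, {"delta_pos": [-20, -30, 0], "turn": 0, "claw": 0}, {"delta_pos": [-20, -30, 0], "turn": 0, "claw": 0}, {"delta_pos": [-20, -30, 0], "turn": 0, "claw": 0}, {"delta_pos": [-20, -30, 0], "turn": 0, "claw": 0}, {"delta_pos": [-20, -30, 0], "turn": 0, "claw": 0}, {"delta_pos": [-20, -30, 0], "turn": 0, "claw": 0}, {"delta_pos": [-20, -30, 0], "turn": 0, "claw": 0}, {"delta_pos": [-20, -30, 0], "turn": 0, "claw": 0}, {"delta_pos": [-20, -30, 0], "turn": 0, "claw": 0}, {"delta_pos": [-20, -30, 0], "turn": 0, "claw": 0}, {"delta_pos": [-20, -30, 0], "turn": 0, "claw": 0}]'

```text
time: 8.3
position: [0.4629, -0.4206, 0.2463]
ee_rot: [-0.0, 0.707, 0.0, 0.707]
ft_force: [0.4, -0.1, 0.3]
gripper_width: 0.0001
```

jog_arm --targets '[{"delta_pos": [0, 0, 0], "turn": 0, "claw": 0}, {"delta_pos": [0, 0, 0], "turn": 0, "claw": 0}, {"delta_pos": [0, 0, 0], "turn": 0, "claw": 0}, {"delta_pos": [0, 0, 0], "turn": 0, "claw": 0}, {"delta_pos": [0, 0, 0], "turn": 0, "claw": 0}, {"delta_pos": [0, 0, 0], "turn": 0, "claw": 0}, {"delta_pos": [0, 0, 0], "turn": 0, "claw": 0}, {"delta_pos": [0, 0, 0], "turn": 0, "claw": 0}, {"delta_pos": [0, 0, 0], "turn": 0, "claw": 0}, {"delta_pos": [0, 0, 0], "turn": 0, "claw": 0}, {"delta_pos": [0, 0, 0], "turn": 0, "claw": 0}, {"delta_pos": [0, 0, 0], "turn": 0, "claw": 0}]'

```text
time: 9.3
position: [0.4629, -0.4206, 0.2463]
ee_rot: [-0.0, 0.707, 0.0, 0.707]
ft_force: [-0.4, 0.2, 0.2]
gripper_width: -0.0001
```

```bash
python3 - <<'E'
from h import *
s=env.state(); print(s["position"],s["ft_force"])
a=env.snapshot("scene")[:,:,::-1]; w=env.snapshot("side")[:,:,::-1]
a=cv2.resize(a[200:380,160:340],(400,400)); w=cv2.resize(w[170:420,200:450],(400,400))
cv2.imwrite("pics/p6.png",np.hstack([a,w]))
E
```

```text
[ 0.46288338 -0.42062973  0.2463097 ] [-0.39352396  0.24246769  0.22517313]
```

View pics/p6.png

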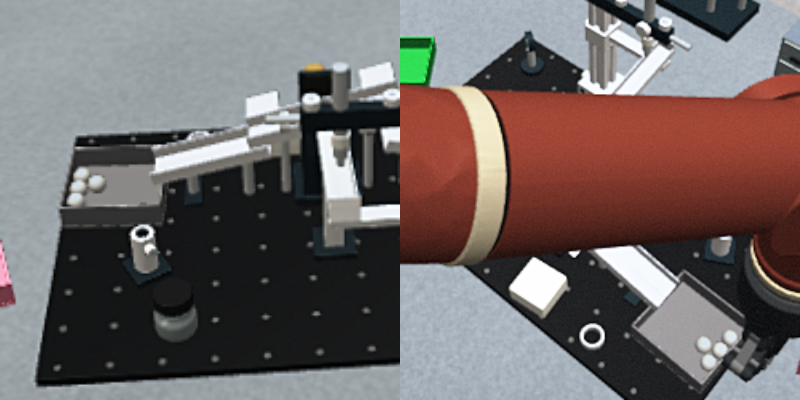

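Both views show all four balls in the right grey tray, at scene-crop (70–105, 172–203) and side-crop (700–732, 338–362). I'll wait a second and compare frames to check that they are at rest.

```bash
python3 -c "
from h import *
np.save('a.npy',env.snapshot('scene'))"
```

jog_arm --targets '[{"delta_pos": [0, 0, 0], "turn": 0, "claw": 0}, {"delta_pos": [0, 0, 0], "turn": 0, "claw": 0}, {"delta_pos": [0, 0, 0], "turn": 0, "claw": 0}, {"delta_pos": [0, 0, 0], "turn": 0, "claw": 0}, {"delta_pos": [0, 0, 0], "turn": 0, "claw": 0}, {"delta_pos": [0, 0, 0], "turn": 0, "claw": 0}, {"delta_pos": [0, 0, 0], "turn": 0, "claw": 0}, {"delta_pos": [0, 0, 0], "turn": 0, "claw": 0}]'

```text
time: 10.12
position: [0.4629, -0.4206, 0.2463]
ee_rot: [-0.0, 0.707, 0.0, 0.707]
ft_force: [-0.0, -0.1, 0.7]
gripper_width: 0.0004
```

```bash
python3 -c "
from h import *
d=np.abs(env.snapshot('scene').astype(int)-np.load('a.npy'))
print(d[255:305,185:240].max(), d[255:305,185:240].mean(), d[400:,:100].max(), d[400:,:100].mean())
if d[255:305,185:240].mean()<d[400:,:100].mean()+1.5: print(env.hand_in(), env.state()['time'])"
```

```text
4 0.6357575757575757 3 0.586375
the job is handed in; nothing more can be done
the job is handed in; nothing more can be done
```

The job is done and handed in at about 10 s of the 42 s allowed. I pressed the raised right tab, so the gate rests tipped right. I then pushed the shutter button along +y to its end stop, backed the arm clear, and all four balls ran into the right grey tray.

- **Gate:** a side picture after the press showed the weight leaning right and the right tab down.
- **Shutter:** the push force rose from 4 to 13 N with no further travel, so I took it as fully in. I did not measure its travel separately.
- **Balls:** the scene and side views both showed four balls in the right tray. Two pictures about 0.8 s apart were the same there apart from image noise, so they are at rest.
- **Robot clear:** the wrist force read near zero, with the fingertip about 0.25 m above the table.
- **Trays and bystanders:** those in view looked undisturbed, judged by eye only. In the last side view the arm hid the left tray.

No check failed. The two tab position estimates disagreed by about 4 mm, and the wrist picture before pressing led me to shift the fingertip about 10 mm inward.

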